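Lock the filter holder's retaining ring with the two-pin spanner

TASK

Lock the water filter holder: take the two-pin spanner from its sloping rest, stand it on the steel retaining ring with both pins fully in the ring's two holes, and let go of it before the ring is turned. Then take it again by its crossbar and with it turn the ring clockwise, seen from above, all the way to its stop. Leave the spanner standing upright in the ring, and leave the jars, dish, cap and wash bottle where they are.

Things in the scene. Friction and masses are not known exactly. Their poses are not given: they have to be found in the camera images.
- spanner: Loose steel T-shaped spanner, 158 mm long, 0.4 kg. Origin: centre of the foot's flat seat face; z along the stem to the crossbar, y along the pin line. Foot 34 (x) x 84 (y) mm, z 0 to 14. Two 8 mm pins with tapered tips at y = +31 and -31, from the seat face to z = -11. Stem 16 (x) x 20 (y), z 14 to 125, then crossbar. Half a turn about z changes nothing. It stands by itself in the ring.
- stem_grip (a point): Point on the spanner's stem axis, 50 mm up from the seat face; axes as the spanner's. A place to grip across y (20 mm), with the hand slanting down towards the foot and to the spanner's +x side, about 42 deg from the stem: clear of crossbar and rest.
- crossbar: The spanner's crossbar, fixed on top of the stem: 18 mm (x) x 70 mm (y) x 22 mm high, parallel to the pin line. Origin: centre of its underside, 125 mm up the stem; axes as the spanner's.
- rest: Fixed black tool rest, base 170 x 90 x 8 mm; origin: centre of its underside, +x to its high end. The spanner starts lying in it: stem rising 30 deg along +x, pins at the low end, its y level, its x steeply down. Foot on a ledge near x = -45 mm; stem at spanner z 98 to 124 in an open-topped 24 mm slot near x = 45; between z 14 and 98 the stem is free. Lift it straight up.
- holder: Fixed round aluminium filter holder, 124 mm across and 70 mm high with the ring; origin: centre of its underside on the bench. Two dark stop blocks stand on its rim on either side of the ring's tab.
- ring_top (a point): Centre of the flat top face of the steel retaining ring (100 mm across, 14 thick), 70 mm above the bench, turning with it: z up, y along the hole line. Two chamfered 12 mm holes at y = +31 and -31 mm, 14 mm deep. A 30 mm opening in the middle shows a white filter; a small tab sticks out of the rim at +x.
- ring (a joint): Turn of the retaining ring (rad), growing clockwise seen from above: 0 fully open, 1.3 locked against its stop. Starts at 0 to 0.2. It turns stiffly (about 0.25 N m) and stays where it is left. With the pins in the holes the spanner has about 0.06 rad of play either way.
- jar_a: Sample jar with lid, 62 mm across, 85 mm high, loose, near the holder; origin: centre of its underside.
- jar_b: Like jar_a; stands at the far side of the bench.
- jar_c: Like jar_a, grey lid; stands between rest and holder, towards the robot.
- dish: Flat lidded dish, 94 mm across, 16 mm high, loose, beside the rest; origin: centre of its underside.
- cap: Black bottle cap, 38 mm across, 20 mm high, loose, beyond the rest; origin: centre of its underside.
- washbottle: White wash bottle with a bent spout, 66 mm across, 175 mm high, loose, at the right; origin: centre of its underside.
Mind the look-alikes: they are no part of the job. What is shaped like the spanner but orange or pink is not meant.

How it is judged:
On the way, in this order (a step that is already met when the one before it is completed fails the run):
1. the spanner stands upright with both pins in the ring's holes and is let go, before the ring is turned (z of spanner in the frame of ring_top between -0.004 and 0.004 m and horizontal distance between spanner and ring_top below 0.005 m and angle between the y axis of spanner and the y axis of ring_top, either way round below 0.15 rad and angle between spanner's own z axis and vertical below 0.1 rad and contact force between the fingers and spanner below 0.1 N and value of joint ring below 0.35 rad), for 0.3 s.
2. the ring is being turned (past 0.6 rad) by the fingers on the spanner's crossbar (value of joint ring above 0.6 rad and contact force between the fingers and crossbar above 1 N and z of spanner in the frame of ring_top below 0.008 m), for 0.05 s.
At the end, for the whole second after the job is handed in: The ring is turned clockwise to its stop (joint above 1.2 rad of 1.3) and the spanner, let go and at rest, stands upright (within 0.1 rad) in it with both pins in the holes: seat face within 4 mm of the ring's top face, centred within 5 mm, pin line within 0.15 rad of the hole line (value of joint ring above 1.2 rad and z of spanner in the frame of ring_top between -0.004 and 0.004 m and horizontal distance between spanner and ring_top below 0.005 m and angle between the y axis of spanner and the y axis of ring_top, either way round below 0.15 rad and angle between spanner's own z axis and vertical below 0.1 rad and linear speed of spanner below 0.02 m/s and contact force between the fingers and spanner below 0.1 N); the robot touches nothing.
It fails at once if the ring is turned (past 0.4 rad) without both pins of the spanner in its holes (value of joint ring above 0.4 rad and (z of spanner in the frame of ring_top above 0.01 m or horizontal distance between spanner and ring_top above 0.012 m)).
It fails at once if a jar, the dish, the cap or the wash bottle is moved more than 40 mm or knocked over (distance of any of jar_a, jar_b, jar_c, dish, cap, washbottle from where it was at the start of the episode above 0.04 m or angle between any of jar_a, jar_b, jar_c, washbottle's own z axis and vertical above 0.8 rad).
It also fails if it takes over 58 s, if anything falls off the work surface, if the arm or the gripper's body presses on something with over 40 N, if the wrist force passes 120 N, or if a joint passes its speed limit or range.

ROBOT

A 6-joint arm with a two-finger parallel gripper is mounted at the origin on the work surface. World frame = base frame: x ahead of the robot, y to its left, z up, the work surface at z = 0. Lengths are in m, angles in rad, forces in N, time in s.
With the tool pointing down it reaches from about 0.35 to 0.85 m from the base axis. Payload 8.1 kg.
Tool frame: the origin (TCP) lies on the centre line of the jaws, within the pads' length; the fingertips stand robot.tip_reach ahead of it and the grasp point (between the pads) lies 5 mm behind it (robot.tip_reach is the distance from the TCP to the fingertips, in m); z points along the fingers, y is the direction in which the jaws open and shut (so a half turn about z gives the same grasp; the last joint's range is limited). The gripper opens to 93 mm and grips with 3 to 60 N. Pads are 15 mm wide; open, the fingers measure 128 mm over their backs; the gripper's body (75 mm by 188 mm) begins 65 mm behind the grasp point.
Start: joints at [1.039, 0.13, 1.488, -0, 1.523, -0.085], TCP at [0.259, 0.541, 0.233] pointing down, gripper open.
Joint ranges: [-2.96, 2.96], [-0.89, 2.26], [0.02, 2.5], [-1.34, 4.48], [0, 2.73], [-2.66, 2.66]. Speed limits (rad/s): [2.39, 2.39, 2.79, 3.14, 3.14, 3.14].

INTERFACE

Orientations are given as a rotation vector (axis times angle).
In Python, from plant import sensors, read_camera, robot gives the robot as it stands.
- The arm moves only by the tool play_rows, never from a script. Its argument "series" is a list that holds one entry, the list of rows, each a list of 5 numbers: the closure, from -1 (fully open) to 1 (shut), then the shift along the world's x, y, z in m, then the turn about the world's z in rad. A call has 1 to 8 rows; each row is the pose to reach, as a shift and turn from the pose commanded when the call began; what a row does not reach only later rows make up. A row lasts 1/10 s, in which the tool goes at most 50 mm and 8.59 degrees, less where a joint would pass 70% of its speed; a pose out of reach is approached as far as the arm can. A call with a gripper value outside its range is refused whole. The fingers move at their own pace and stop on an object; "force" is the grip in N (left out, the last holds). Time passes only in rows, so rows that repeat a pose let the fingers close. It gives the time, the measured TCP pose, the force and the opening at its end, in the units of the state.
- sensors.read_state(): the state, without advancing time (a new reading comes with each control period).
- read_camera(name): name is "scene" or "top"; returns a dict with "color" (384x512x3 uint8, red, green, blue), "range_z" (384x512 float32, m along the optical axis (not along the pixel's ray), 0 where there is no reading), "intrinsics" (3x3 intrinsics, pixels), "rvec" (rotation vector, rad) and "tvec" (3), from world to camera coordinates, as OpenCV has them. Camera axes: x right, y down, z forward; pixel columns grow to the right and rows downward; lengths in m; the calibration is good to about 2 mm. A picture is of the moment at which its call begins.
- robot.close_job(): hands the job in, once; it reports no verdict.
The state is a dict: "t": time; "q": joint angles; "dq": joint speeds; "joint_torque": joint torques, N m; "tool_pos": TCP position; "orientation": TCP orientation; "force": force on the tool from outside, world axes, zero at the start; "wrist_torque": the same for the moment, N m; "opening": finger opening in m.
Only numpy, scipy, OpenCV 4.12 (cv2) and the standard library are available. Lean on these libraries where they do the work, as an engineer would, in place of code of your own. Each camera call takes 0.05 s, during which the arm holds its last target.

## Working session

There is one attempt and no reset: what is moved stays moved. The work goes in short steps, Python scripts to look and compute and a tool call to move; the robot and the scene stay as the last step left them, time stands still between calls to the robot, and variables do not carry over. Pictures are saved under pics/ and viewed, and the job is handed in when it is done.

Besides the shell and the picture viewer there is one more tool, called after ">>>" as name([rows], argument=value, ...), one row to a line, values as JSON. play_rows: Moves the arm, as the interface text tells. Its arguments: {"type":"object","properties":{"series":{"type":"array","items":{"type":"array","items":{"type":"array","items":{"type":"number"}}}},"force":{"type":"number"}},"required":["series"]}

```bash
ls; mkdir -p pics; cat > h.py <<'E'
import numpy as np, cv2
from plant import sensors, read_camera, robot
def cam(n,save=None):
    c=read_camera(n); R=cv2.Rodrigues(np.array(c['rvec'],float))[0]; c['R']=R; c['t']=np.array(c['tvec'],float).ravel(); c['K']=np.array(c['intrinsics'],float)
    if save: cv2.imwrite('pics/'+save,cv2.cvtColor(c['color'],cv2.COLOR_RGB2BGR))
    return c
def ray(c,u,v,z):
    d=c['R'].T@np.linalg.inv(c['K'])@np.array([u,v,1.]); o=-c['R'].T@c['t']
    return o+d*(z-o[2])/d[2]
def cloud(c):
    Z=c['range_z']; v,u=np.indices(Z.shape); P=np.stack([u*Z,v*Z,Z],-1)@np.linalg.inv(c['K']).T
    W=(P-c['t'])@c['R']; W[Z<=0]=np.nan; return W
def proj(c,p):
    q=c['K']@(c['R']@np.asarray(p,float)+c['t']); return q[:2]/q[2]
E
python3 - <<'E'
from h import *
a=cam('scene','s0.png');b=cam('top','t0.png')
for c in(a,b): print(-c['R'].T@c['t'],c['R'][2],c['K'][0,0])
print(sensors.read_state(),robot.tip_reach)
E
```

```text
pics
[1.44930777 0.20051667 0.76536983] [-0.80134944 -0.21499375 -0.55822644] 378.7180834835064
[ 0.40324869 -0.05416225  1.16049606] [ 0.10081885  0.01639202 -0.99476975] 362.02882710962774
{'t': 0.1, 'q': array([ 1.03862050e+00,  1.31070168e-01,  1.48919117e+00, -2.16298876e-05,
        1.52299879e+00, -8.53980181e-02]), 'dq': array([ 0.00091468, -0.00025886, -0.00178666, -0.00034771, -0.00138992,
       -0.00106089]), 'joint_torque': array([ 1.27580752e-03, -5.61332273e+01, -4.93100488e+01,  7.72073376e-02,
        2.88315624e-02, -4.47305604e-05]), 'tool_pos': array([0.25896865, 0.54068117, 0.23169015]), 'orientation': array([-6.95865038e-01, -3.06305656e+00,  2.50531592e-03]), 'force': array([-0.39348833,  0.11110254,  0.27563304]), 'wrist_torque': array([0.0238986 , 0.05749196, 0.02912197]), 'opening': 0.09303190800556407} 0.014
```

View pics/s0.png

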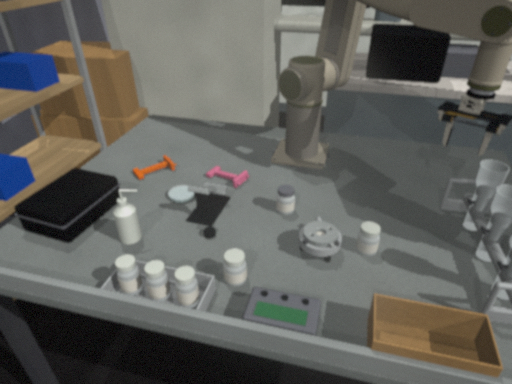

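View pics/t0.png

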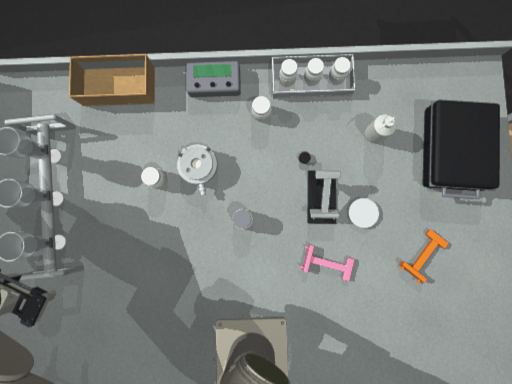

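The top view shows the rest with the grey spanner near (323,195). The holder is near (196,163), with its tab at (202,188). Jar_c is at (242,215), the dish at (364,213) and the cap at (305,158). Zooming in.

```bash
python3 - <<'E'
from h import *
b=cam('top');im=cv2.cvtColor(b['color'],cv2.COLOR_RGB2BGR)
A=cv2.resize(im[155:240,285:385],None,fx=6,fy=6,interpolation=cv2.INTER_CUBIC)
B=cv2.resize(im[135:205,165:235],None,fx=6,fy=6,interpolation=cv2.INTER_CUBIC)
cv2.imwrite('pics/a.png',A);cv2.imwrite('pics/b.png',B)
a=cam('scene');im=cv2.cvtColor(a['color'],cv2.COLOR_RGB2BGR)
cv2.imwrite('pics/c.png',cv2.resize(im[165:275,160:390],None,fx=3.4,fy=3.4,interpolation=cv2.INTER_CUBIC))
W=cloud(b)
np.set_printoptions(precision=3,suppress=True,linewidth=220)
for (u,v) in [(196,163),(325,174),(325,195),(323,212),(242,215),(364,213),(150,175),(305,158),(260,105)]: print((u,v),W[v,u])
print((W[165:225:3,306:342:3,2]*1000).round())
E
```

```text
(196, 163) [0.592 0.155 0.057]
(325, 174) [ 0.536 -0.228  0.129]
(325, 195) [ 0.478 -0.232  0.092]
(323, 212) [ 0.429 -0.228  0.064]
(242, 215) [0.427 0.015 0.082]
(364, 213) [ 0.423 -0.363  0.016]
(150, 175) [0.555 0.289 0.088]
(305, 158) [ 0.603 -0.186  0.022]
(260, 105) [ 0.758 -0.048  0.091]
[[  3.   1.  -2.   1.  -2.  -2.   3.  -0.   2.  -3.   3.   1.]
 [  1.   3.   4.   3.  -1.   4.   0.   3.   4.  -0.   2.   3.]
 [ -2.  13.   7.  11. 128. 127. 129. 126. 127. 130. 124. 127.]
 [ -6.   7.   9. 110. 129. 126. 128. 126. 123. 128. 131. 124.]
 [  2.  11.   7.   6. 120. 122. 120. 121. 124. 119. 125. 125.]
 [  0.   8.   8.   8.  48. 112. 118. 118. 115. 115.   1.   0.]
 [  4.   6.   9.   7.  40. 111. 108. 112. 109. 106.   1.   1.]
 [  0.   9.   6.   9.  13.  nan 108. 106. 108. 103.  -1.   0.]
 [  0.  12.  10.  11.   6.  11. 102. 101.  13.  12.   4.   2.]
 [  0.  11.   7.   8.  10.   6.  94.  99.   8.   9.   2.   1.]
 [  1.   9.   8.   4.   7.  10.  93.  94.  11.  10.   4.   0.]
 [ -1.   8.  13.  10.  10.   6.  82.  86.  10.  10.  -3.   5.]
 [  2.  12.   8.   7.   8.   9.  81.  81.  14.   8.   3.  -1.]
 [  2.   5.   8.   3.   4.  66.  76.  77.   5.   6.  -0.  -0.]
 [  8.   9.  33.  35.  33.  58.  71.  71.  33.  32.   1.   1.]
 [ -1.  13.  52.  53.  53.  64.  62.  67.  50.  50.  52.   1.]
 [ -5.  10.  nan  67.  72.  67.  68.  67.  63.  69.  67.   0.]
 [  4.  12.  64.  62.  66.  62.  66.  65.  67.  69.  66.   3.]
 [  0.  14.   6.   7.  11.   9.   9.   9.   9.  10.   0.  -4.]
 [  3.  16.   9.   9.   7.  10.  12.  10.   8.  13.   3.  -2.]]
```

View pics/a.png

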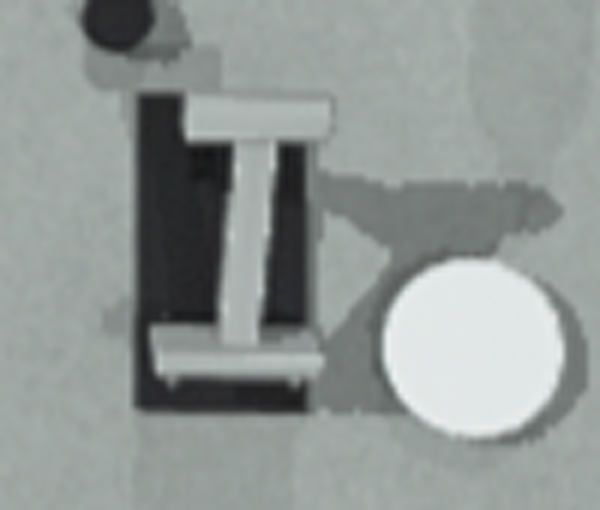

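View pics/b.png

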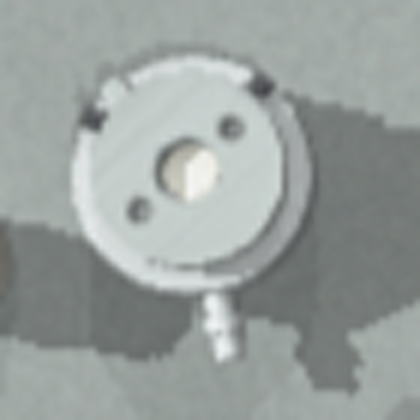

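View pics/c.png

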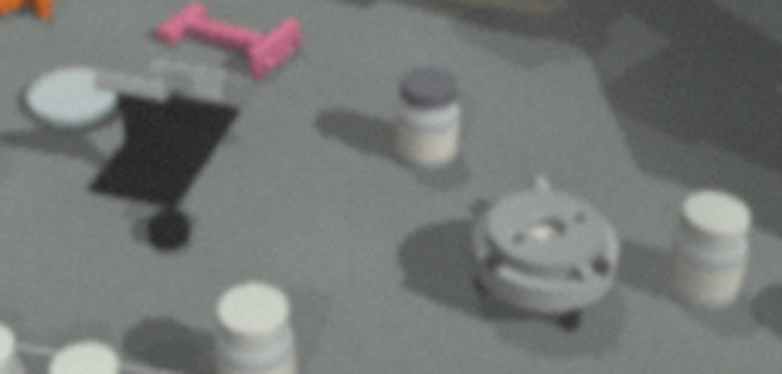

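```bash
python3 - <<'E'
from h import *
np.set_printoptions(precision=4,suppress=True,linewidth=220)
Ws=[];
for i in range(3):
    b=cam('top'); Ws.append(cloud(b))
W=np.nanmedian(np.array(Ws),0)
col=b['color'].astype(int)
roi=np.zeros(col.shape[:2],bool); roi[160:235,295:345]=1
def rect(m,z):
    ys,xs=np.nonzero(m); 
    P=np.array([ray(b,x,y,z)[:2] for x,y in zip(xs,ys)],np.float32)
    return cv2.minAreaRect(P)
# rest base: black or on top z~8 ; use dark mask convex hull
dark=(col.max(2)<70)&roi
n,l,s,c=cv2.connectedComponentsWithStats(dark.astype(np.uint8)); k=1+np.argmax(s[1:,4]); print('rest px',s[k]); print('rest rect',rect(l==k,0.008))
# spanner points
Z=W[...,2]
for nm,lo,hi,x0,x1 in [('bar',.1185,.14,.515,.57),('stem',.078,.105,.44,.515),('foot',.058,.075,.40,.44)]:
    m=roi&(Z>lo)&(Z<hi)&(W[...,0]>x0)&(W[...,0]<x1)
    P=W[m]; print(nm,m.sum(),P.mean(0),np.percentile(P[:,0],[2,98]),np.percentile(P[:,1],[2,98]))
    print('  line y=a x+b',np.polyfit(P[:,0],P[:,1],1),'z slope',np.polyfit(P[:,0],P[:,2],1))
    r=cv2.minAreaRect(P[:,:2].astype(np.float32));print('  ',r)
# corners via rays
C=lambda x,y:(285+x/6-.42,155+y/6-.42)
for nm,p,z in [('barTL',(187,95),.131),('barTR',(331,98),.131),('barBL',(184,137),.120),('barBR',(328,141),.120),('footL',(152,347),.068),('footR',(323,356),.068),('footLb',(158,376),.062),('footRb',(322,376),.062)]:
    print(nm,ray(b,*C(*p),z))
B=lambda x,y:(165+x/6-.42,135+y/6-.42)
h1=ray(b,*B(231,127),.07);h2=ray(b,*B(140,210),.07);print('holes',h1,h2,np.linalg.norm(h1-h2),(h1+h2)/2, np.degrees(np.arctan2(*(h1-h2)[[1,0]])))
print('ctr opening',ray(b,*B(187,169),.07))
for p in[(92,120),(262,88),(112,90)]: print(ray(b,*B(*p),.07))
E
```

```text
rest px [308 171  28  53 623]
rest rect ((0.47840648889541626, -0.2339581847190857), (0.08504892885684967, 0.16570113599300385), 87.5598373413086)
bar 199 [ 0.537  -0.2372  0.1248] [0.5247 0.5486] [-0.2692 -0.2034]
  line y=a x+b [ 0.3653 -0.4334] z slope [0.2038 0.0153]
   ((0.5353580117225647, -0.23739026486873627), (0.069438137114048, 0.026130396872758865), 88.19226837158203)
stem 135 [ 0.4819 -0.2332  0.0921] [0.4553 0.5111] [-0.2494 -0.217 ]
  line y=a x+b [ 0.0352 -0.2502] z slope [ 0.4732 -0.1359]
   ((0.48407796025276184, -0.2286120504140854), (0.04014985263347626, 0.054801080375909805), 75.03669738769531)
foot 191 [ 0.4233 -0.2315  0.0659] [0.4131 0.4378] [-0.2714 -0.1919]
  line y=a x+b [ 0.5911 -0.4817] z slope [-0.0883  0.1033]
   ((0.425981342792511, -0.23181577026844025), (0.08138009160757065, 0.02413986623287201), 88.30785369873047)
barTL [ 0.5467 -0.2021  0.131 ]
barTR [ 0.5431 -0.2704  0.131 ]
barBL [ 0.5279 -0.2014  0.12  ]
barBR [ 0.5239 -0.2702  0.12  ]
footL [ 0.4289 -0.188   0.068 ]
footR [ 0.4219 -0.273   0.068 ]
footLb [ 0.4144 -0.1912  0.062 ]
footRb [ 0.412  -0.2732  0.062 ]
holes [0.6115 0.131  0.07  ] [0.5702 0.178  0.07  ] 0.06258005680339995 [0.5908 0.1545 0.07  ] -48.69839871468514
ctr opening [0.5905 0.1537 0.07  ]
[0.6174 0.2022 0.07  ]
[0.6312 0.1148 0.07  ]
[0.6326 0.1918 0.07  ]
```

>>> play_rows([
  [[-1,0,-0.05,0,0],[-1,0.02,-0.095,0,0.05],[-1,0.04,-0.14,0,0.1],[-1,0.06,-0.185,0,0.15],[-1,0.08,-0.23,0,0.2],[-1,0.1,-0.275,0,0.25],[-1,0.12,-0.32,0,0.3],[-1,0.14,-0.365,0,0.394]],
])

```text
t: 1.15
tool_pos: [0.3997, 0.1743, 0.233]
orientation: [0.079, 3.14, 0.001]
force: [-0.4, -0.1, 0.1]
opening: 0.0932
```

>>> play_rows([
  [[-1,0.016,-0.046,0,0],[-1,0.032,-0.092,0,0],[-1,0.048,-0.138,0,0],[-1,0.064,-0.184,0,0],[-1,0.08,-0.23,0,0],[-1,0.095,-0.276,0,0],[-1,0.11,-0.322,0,0],[-1,0.125,-0.366,0,0]],
])

```text
t: 1.95
tool_pos: [0.5245, -0.1922, 0.2327]
orientation: [0.084, 3.14, -0.0]
force: [0.3, 0.4, 0.1]
opening: 0.093
```

>>> play_rows([
  [[-1,0.015,-0.044,0,0],[-1,0.015,-0.044,-0.03,0],[-1,0.015,-0.044,-0.03,0],[-1,0.015,-0.044,-0.03,0]],
])

```text
t: 2.35
tool_pos: [0.5384, -0.2331, 0.2019]
orientation: [-0.083, -3.138, -0.002]
force: [-0.4, -0.1, -0.3]
opening: 0.0929
```

```bash
python3 - <<'E'
from h import *
s=sensors.read_state();print(s['tool_pos'],s['q'])
a=cam('top');im=cv2.cvtColor(a['color'],cv2.COLOR_RGB2BGR)
b=cam('scene');ib=cv2.cvtColor(b['color'],cv2.COLOR_RGB2BGR)
x=cv2.resize(im[130:230,270:400],(520,400),interpolation=cv2.INTER_CUBIC);y=cv2.resize(ib[130:260,150:280],(400,400),interpolation=cv2.INTER_CUBIC)
cv2.imwrite('pics/d.png',cv2.resize(np.hstack([x,y]),(800,348)))
E
```

```text
[ 0.5384102  -0.23312728  0.20191425] [-4.96147858e-01  1.13036511e-01  1.56315258e+00  2.43664345e-04
  1.46819259e+00 -2.01423530e+00]
```

View pics/d.png

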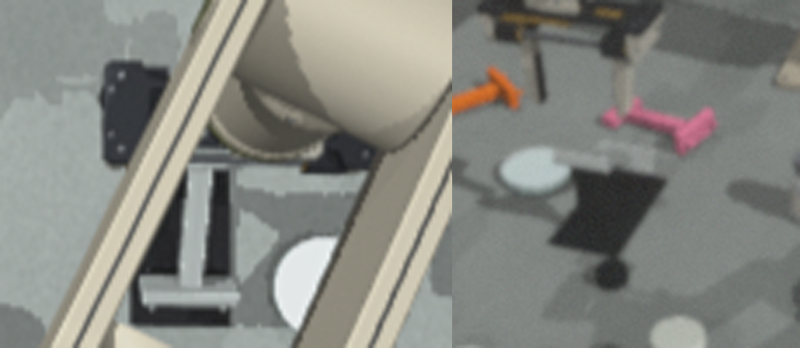

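The gripper is above the crossbar with the jaws on either side. Descending now.

>>> play_rows([
  [[-1,0,0,-0.03,0],[-1,0,0,-0.06,0],[-1,0,0,-0.08,0],[-1,0,0,-0.088,0],[-1,0,0,-0.088,0]],
])

```text
t: 2.95
tool_pos: [0.5391, -0.2331, 0.1147]
orientation: [-0.081, -3.14, -0.0]
force: [0.1, -0.3, 0.0]
opening: 0.0932
```

```bash
python3 - <<'E'
from h import *
s=sensors.read_state();print(s['tool_pos'],s['force'],s['orientation'])
b=cam('scene');ib=cv2.cvtColor(b['color'],cv2.COLOR_RGB2BGR)
cv2.imwrite('pics/e.png',cv2.resize(ib[130:250,150:290],None,fx=5,fy=5,interpolation=cv2.INTER_CUBIC))
E
```

```text
[ 0.53911589 -0.23307341  0.11473374] [ 0.14250996 -0.32057717  0.0292865 ] [-8.12564372e-02 -3.14000896e+00 -4.44422029e-04]
```

View pics/e.png

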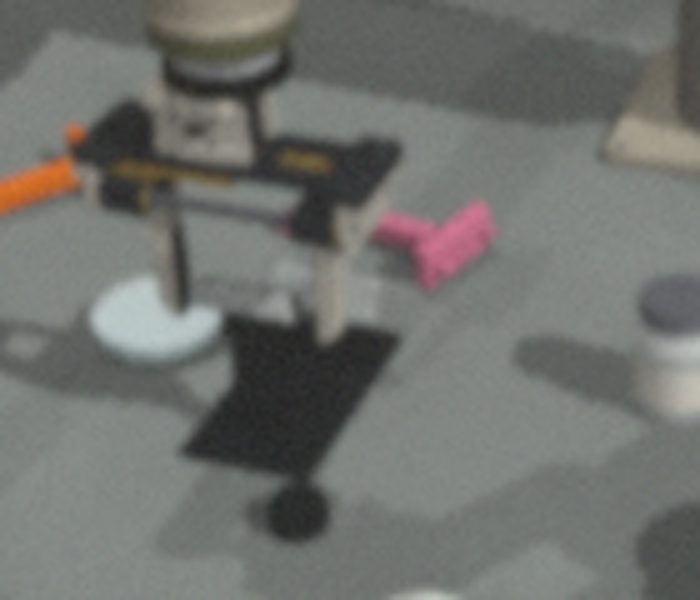

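>>> play_rows([
  [[-1,0.001,-0.003,-0.001,0],[1,0.001,-0.003,-0.001,0],[1,0.001,-0.003,-0.001,0],[1,0.001,-0.003,-0.001,0],[1,0.001,-0.003,-0.001,0],[1,0.001,-0.003,-0.001,0],[1,0.001,-0.003,-0.001,0],[1,0.001,-0.003,-0.001,0]],
], force=20)

```text
t: 3.8
tool_pos: [0.5404, -0.2371, 0.114]
orientation: [0.083, 3.14, -0.001]
force: [-1.8, -0.2, 4.7]
opening: 0.0698
```

>>> play_rows([
  [[1,0,0,0,0],[1,0,0,0,0],[1,0,0,0.01,0],[1,0,0,0.025,0],[1,0,0,0.045,0],[1,0,0,0.07,0],[1,0,0,0.1,0],[1,0,0,0.12,0]],
], force=50)

```text
t: 4.6
tool_pos: [0.5408, -0.2368, 0.2369]
orientation: [0.083, 3.138, -0.001]
force: [0.2, 0.1, -4.2]
opening: 0.0695
```

>>> play_rows([
  [[1,0,0,0.03,0],[1,0,0,0.06,0],[1,0,0,0.06,0],[1,0,0,0.06,0]],
])

```text
t: 5.0
tool_pos: [0.5406, -0.2368, 0.2941]
orientation: [0.083, 3.139, -0.001]
force: [-0.0, -0.6, -4.8]
opening: 0.0697
```

```bash
cat >> h.py <<'E'
def look(n,u0,u1,v0,v1,f,name):
    c=cam(n);im=cv2.cvtColor(c['color'],cv2.COLOR_RGB2BGR)
    cv2.imwrite('pics/'+name,cv2.resize(im[v0:v1,u0:u1],None,fx=f,fy=f,interpolation=cv2.INTER_CUBIC)); return c
E
python3 - <<'E'
from h import *
s=sensors.read_state();print(s['tool_pos'],s['force'],s['orientation'])
look('scene',150,290,80,230,4,'f.png')
E
```

```text
[ 0.54056083 -0.23683656  0.29410259] [-0.02684347 -0.59821034 -4.8128031 ] [ 8.26885220e-02  3.13903004e+00 -6.47816403e-04]
```

View pics/f.png

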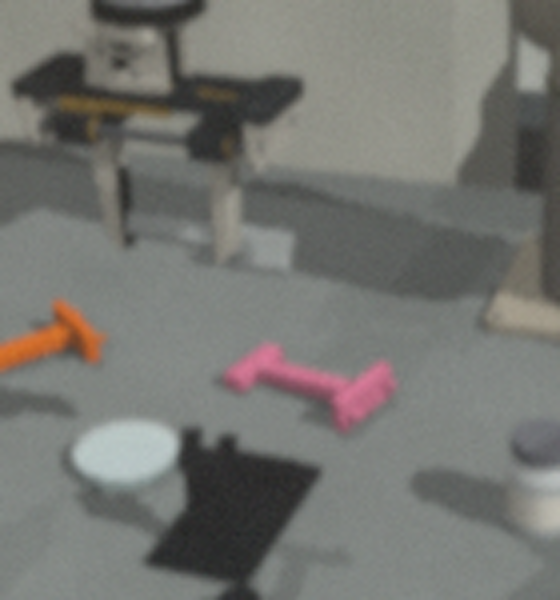

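The spanner is held, still sloping, with its foot showing behind the fingers at (265,245) in the crop. I'll loosen the grip gradually so gravity swings it upright.

>>> play_rows([
  [[1,0,0,0,0],[1,0,0,0,0],[1,0,0,0,0],[1,0,0,0,0]],
], force=20)

```text
t: 5.45
tool_pos: [0.5401, -0.2368, 0.2929]
orientation: [-0.083, -3.14, -0.001]
force: [-0.3, 0.6, -4.8]
opening: 0.0702
```

```bash
python3 - <<'E'
from h import *
s=sensors.read_state();print(s['opening'],s['force'],s['wrist_torque'])
look('scene',150,290,80,230,4,'g.png')
E
```

```text
0.07016216880206115 [-0.33812389  0.6289971  -4.83252086] [ 0.00640655  0.01849866 -0.00530023]
```

View pics/g.png

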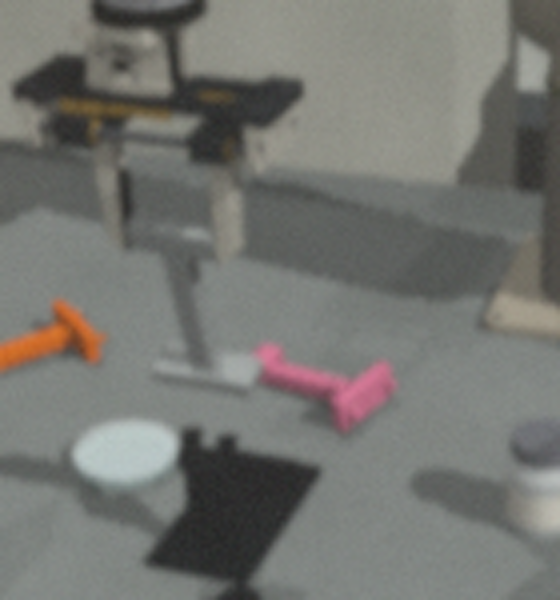

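It has swung most of the way down. Measuring the stem's tilt.

```bash
cat >> h.py <<'E'
def tilt(c=None):
    # stem + foot points from scene depth, given tool pose
    s=sensors.read_state(); p=np.array(s['tool_pos']); R=cv2.Rodrigues(np.array(s['orientation'],float))[0]
    c=c or cam('scene'); W=cloud(c); j=R[:,1].copy(); j[2]=0; j/=np.linalg.norm(j); 
    if j[1]<0: j=-j
    f=np.array([j[1],-j[0],0]) # perpendicular
    d=W-p; a=d@j; b=d@f; h=d[...,2]
    np.set_printoptions(precision=4,suppress=True)
    m=(abs(a)<.013)&(abs(b)<.08)&(h<-.025)&(h>-.10)
    q=m.sum(); A=np.c_[h[m],np.ones(q)]
    print('stem n',q,'b=k h+c',np.polyfit(h[m],b[m],1),'a',np.polyfit(h[m],a[m],1), 'b res',np.std(b[m]-A@np.polyfit(h[m],b[m],1)))
    m=(abs(a)<.05)&(abs(b)<.09)&(h<-.105)&(h>-.165)
    print('foot n',m.sum(),'a',np.percentile(a[m],[1,50,99]),'b',np.percentile(b[m],[2,50,98]),'h',np.percentile(h[m],[2,50,98]))
    return c
E
python3 -c "
from h import *
tilt();tilt()"
```

```text
stem n 169 b=k h+c [0.2247 0.0051] a [-0.0016  0.0034] b res 0.004531953153697023
foot n 256 a [-0.0391  0.0084  0.0428] b [-0.0416 -0.0185 -0.0103] h [-0.1347 -0.1209 -0.1067]
stem n 170 b=k h+c [0.22   0.0047] a [-0.0002  0.0034] b res 0.004583943430028128
foot n 256 a [-0.0397  0.0087  0.0426] b [-0.0411 -0.0185 -0.0098] h [-0.1338 -0.1213 -0.1078]
```

>>> play_rows([
  [[1,0,0,0,0],[1,0,0,0,0],[1,0,0,0,0]],
], force=10)

```text
t: 5.9
tool_pos: [0.5402, -0.2369, 0.2937]
orientation: [0.083, 3.14, -0.0]
force: [0.2, -0.1, -3.6]
opening: 0.0701
```

```bash
python3 -c "
from h import *
tilt()"
```

```text
stem n 166 b=k h+c [0.2193 0.005 ] a [-0.0133  0.0026] b res 0.004792680599880813
foot n 255 a [-0.0398  0.0082  0.043 ] b [-0.0418 -0.0187 -0.0099] h [-0.1342 -0.1213 -0.1077]
```

>>> play_rows([
  [[1,0.004,0,0,0],[1,0.012,0,0,0],[1,0.02,0,0,0],[1,0.026,0,0,0],[1,0.028,0,0,0],[1,-0.01,0,0,0],[1,-0.02,0,0,0],[1,-0.024,0,0,0]],
], force=10)

```text
t: 6.75
tool_pos: [0.5156, -0.237, 0.2939]
orientation: [0.084, 3.14, -0.0]
force: [-0.6, -0.3, -3.3]
opening: 0.0697
```

```bash
python3 -c "
from h import *
tilt()"
```

```text
stem n 184 b=k h+c [-0.0439  0.0056] a [0.0047 0.0034] b res 0.0043507645913333625
foot n 248 a [-0.0384  0.0065  0.0419] b [-0.0085  0.0135  0.0239] h [-0.1357 -0.124  -0.107 ]
```

Tilt is now only about 3°. I'll clamp harder and carry it to the ring.

>>> play_rows([
  [[1,0,0,0,0],[1,0.003,0.015,0,0.03],[1,0.01,0.05,0,0.1],[1,0.018,0.095,0,0.2],[1,0.027,0.14,0,0.3],[1,0.036,0.185,0,0.4],[1,0.045,0.23,0,0.5],[1,0.054,0.275,0,0.58]],
], force=40)

```text
t: 7.6
tool_pos: [0.5707, 0.0413, 0.294]
orientation: [-0.827, 3.03, 0.0]
force: [1.1, -2.0, -4.3]
opening: 0.0699
```

>>> play_rows([
  [[1,0.01,0.045,0,0.08],[1,0.017,0.085,0,0.14],[1,0.02,0.105,0,0.18],[1,0.021,0.116,0,0.19],[1,0.021,0.116,0,0.19],[1,0.021,0.116,0,0.19]],
])

```text
t: 8.2
tool_pos: [0.5912, 0.1536, 0.2936]
orientation: [1.102, -2.942, 0.001]
force: [-1.3, -0.3, -3.9]
opening: 0.0696
```

```bash
python3 -c "
from h import *
s=sensors.read_state();print(s['tool_pos'],s['orientation'],s['q'])
c=tilt();look('scene',250,410,80,290,2.8,'i.png');look('top',130,290,90,240,3.5,'j.png')"
```

```text
[0.59120631 0.1536425  0.29358542] [ 1.10154782e+00 -2.94174570e+00  8.04100649e-04] [ 1.70680094e-01  1.43044194e-01  1.36430486e+00 -5.73266727e-04
  1.63451219e+00 -2.11673608e+00]
stem n 230 b=k h+c [-0.0273  0.0063] a [ 0.0015 -0.0039] b res 0.004530420545494809
foot n 330 a [-0.0433 -0.0095  0.038 ] b [-0.009   0.0132  0.0239] h [-0.1362 -0.1243 -0.1063]
```

View pics/i.png

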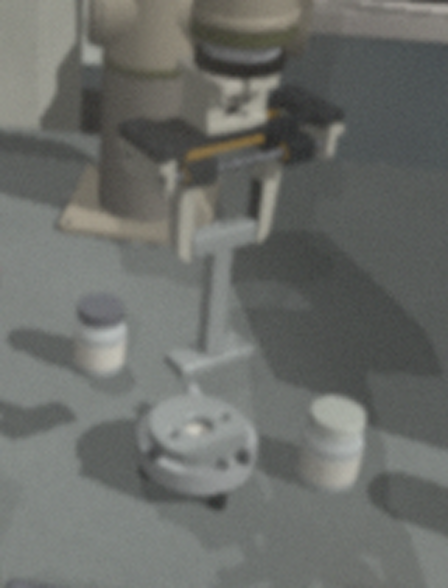

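View pics/j.png

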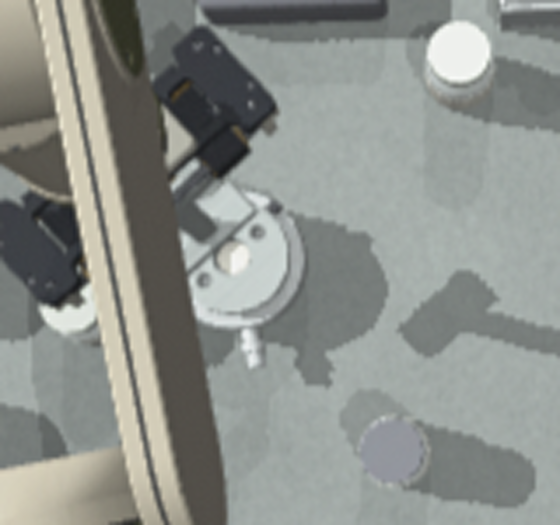

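>>> play_rows([
  [[1,-0.002,-0.001,-0.02,0],[1,-0.005,-0.003,-0.045,0],[1,-0.006,-0.004,-0.062,0],[1,-0.006,-0.004,-0.066,0],[1,-0.006,-0.004,-0.066,0]],
])

```text
t: 8.85
tool_pos: [0.5849, 0.1493, 0.2272]
orientation: [1.1, -2.941, -0.0]
force: [0.3, 0.6, -3.2]
opening: 0.07
```

```bash
python3 -c "
from h import *
s=sensors.read_state();print(s['tool_pos'],s['orientation'])
c=tilt();look('scene',280,360,140,270,6,'k.png');look('top',160,240,120,200,7,'l.png')"
```

```text
[0.58494283 0.14925523 0.22721476] [ 1.10016608e+00 -2.94139086e+00 -2.95902789e-04]
stem n 210 b=k h+c [-0.0265  0.0062] a [-0.0054 -0.0045] b res 0.004855665608010419
foot n 764 a [-0.0483 -0.0088  0.0434] b [-0.0157  0.02    0.065 ] h [-0.1639 -0.1561 -0.1114]
```

View pics/k.png

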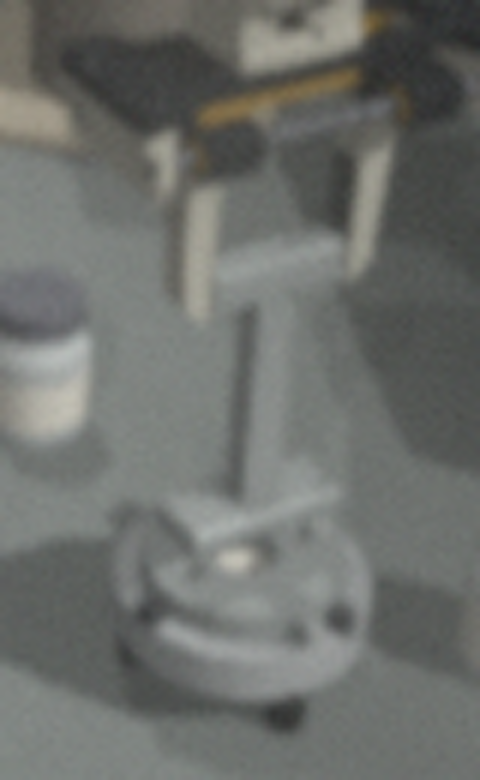

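View pics/l.png

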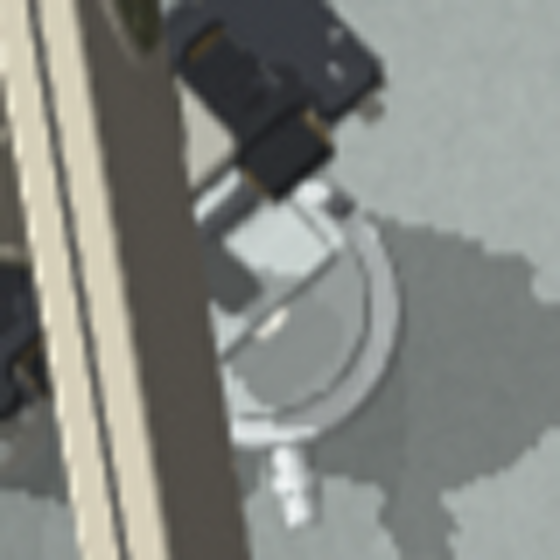

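```bash
python3 - <<'E'
from h import *
np.set_printoptions(precision=4,suppress=True)
c=cam('top');im=cv2.cvtColor(c['color'],cv2.COLOR_RGB2BGR)
T=lambda x,y:(160+x/7-.43,120+y/7-.43)
s=sensors.read_state();p=s['tool_pos'];j=np.array([np.cos(2.287),np.sin(2.287),0]);f=np.array([j[1],-j[0],0])
for q,z in [((298,200),.110),((345,242),.110),((225,350),.110),((230,238),.11)]:
    w=ray(c,*T(*q),z); print(q,w,'a,b rel ring',(w-[.5908,.1545,0])@j,(w-[.5908,.1545,0])@f,'rel tcp b',(w-p)@f)
cv2.imwrite('pics/m.png',cv2.resize(im[140:180,185:225],None,fx=15,fy=15,interpolation=cv2.INTER_NEAREST))
d=cam('scene');im=cv2.cvtColor(d['color'],cv2.COLOR_RGB2BGR)
cv2.imwrite('pics/n.png',cv2.resize(im[210:260,295:350],None,fx=12,fy=12,interpolation=cv2.INTER_NEAREST))
E
```

```text
(298, 200) [0.6267 0.1267 0.11  ] a,b rel ring -0.04458191844637898 0.008806275082767151 rel tcp b 0.015222190164274046
(345, 242) [0.6081 0.107  0.11  ] a,b rel ring -0.047150462195767566 -0.018140564342566737 rel tcp b -0.011724649261059844
(225, 350) [0.5637 0.1583 0.11  ] a,b rel ring 0.020616139529864623 -0.01796915704931621 rel tcp b -0.011553241967809316
(230, 238) [0.6114 0.1556 0.11  ] a,b rel ring -0.012642683596417362 0.016266861577307952 rel tcp b 0.022682776658814848
```

View pics/m.png

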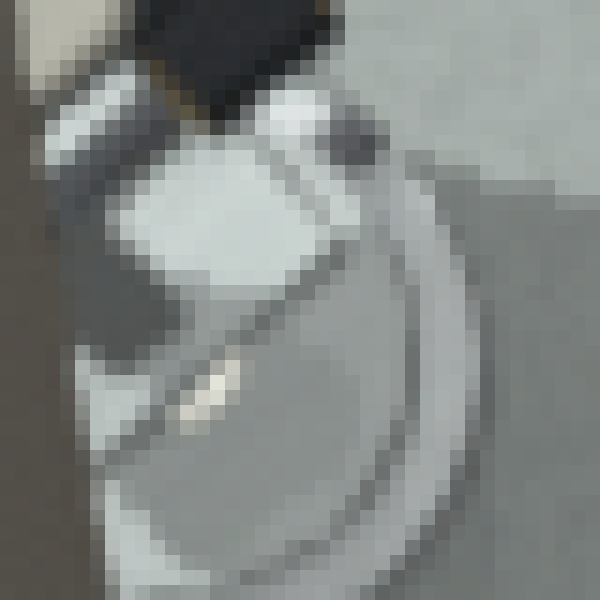

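View pics/n.png

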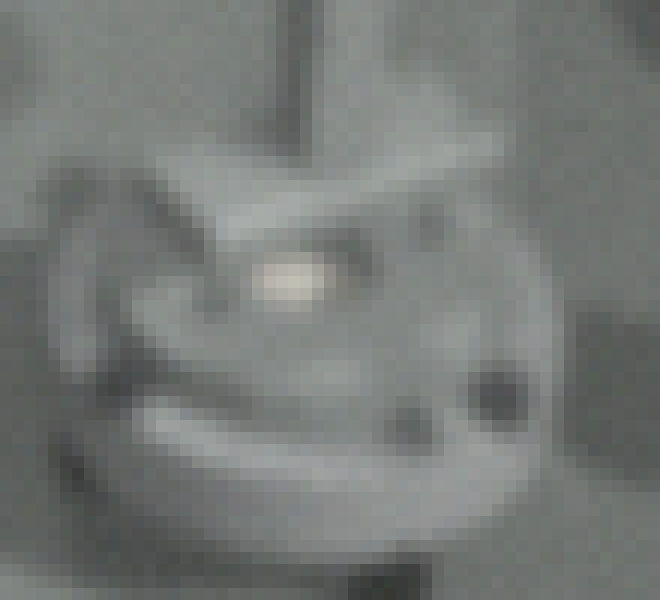

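```bash
python3 - <<'E'
from h import *
np.set_printoptions(precision=4,suppress=True)
c=cam('top')
j=np.array([np.cos(2.287),np.sin(2.287),0]);f=np.array([j[1],-j[0],0]);r=np.array([.5908,.1545,0])
for q in [(330,235),(280,290),(155,400),(255,140),(325,225)]:
    w=ray(c,185+q[0]/15-.5,140+q[1]/15-.5,.110); print(q,'a',(w-r)@j,'b',(w-r)@f)
d=cam('scene')
# holes and filter in scene: expected vs seen
for o in (-.031,.031): print('hole px scene crop n',(proj(d,r+[0,0,.07]+o*j)-[295,210]+.5)*12)
for a,b,z in [(-.042,.017,.110),(.042,.017,.110),(-.042,.017,.096),(.042,.017,.096),(-.042,-.017,.11),(.042,-.017,.11)]: print((a,b,z),(proj(d,r+a*j+b*f+[0,0,z])-[295,210]+.5)*12)
E
```

```text
(330, 235) a -0.039995885320715525 b -0.0156785510248808
(280, 290) a -0.025462459431250844 b -0.017130657724056555
(155, 400) a 0.007138454789835327 b -0.0166786332051433
(255, 140) a -0.04180372848087353 b 0.008552618507462802
(325, 225) a -0.040604268781682135 b -0.013521463246944206
hole px scene crop n [207.0333 307.6313]
hole px scene crop n [424.19   233.1523]
(-0.042, 0.017, 0.11) [219.7149 229.4683]
(0.042, 0.017, 0.11) [522.1174 127.8685]
(-0.042, 0.017, 0.096) [215.2113 277.031 ]
(0.042, 0.017, 0.096) [515.5417 174.8167]
(-0.042, -0.017, 0.11) [139.7444 147.2517]
(0.042, -0.017, 0.11) [437.3639  50.3135]
```

Both views agree the foot is centred over the ring within about 1 mm: its edges are at b = −17 mm and a ≈ −41 mm from the ring centre. Lowering it gently.

>>> play_rows([
  [[1,0,0,-0.006,0],[1,0,0,-0.012,0],[1,0,0,-0.016,0],[1,0,0,-0.016,0]],
])

```text
t: 9.6
tool_pos: [0.5845, 0.15, 0.2101]
orientation: [1.102, -2.94, -0.001]
force: [-1.3, -0.4, -3.8]
opening: 0.0695
```

>>> play_rows([
  [[1,0,0,-0.002,0],[1,0,0,-0.004,0],[1,0,0,-0.004,0]],
])

```text
t: 9.9
tool_pos: [0.5856, 0.1504, 0.2088]
orientation: [-1.102, 2.94, -0.0]
force: [-1.2, 0.4, 2.5]
opening: 0.0697
```

```bash
python3 - <<'E'
from h import *
s=sensors.read_state();print(s['tool_pos'],s['force'],s['wrist_torque'])
c=cam('top');im=cv2.cvtColor(c['color'],cv2.COLOR_RGB2BGR)
d=cam('scene');i2=cv2.cvtColor(d['color'],cv2.COLOR_RGB2BGR)
cv2.imwrite('pics/o.png',np.hstack([cv2.resize(im[140:180,185:225],(400,400),interpolation=cv2.INTER_CUBIC),cv2.resize(i2[210:250,305:345],(400,400),interpolation=cv2.INTER_CUBIC)]))
tilt(d)
E
```

```text
[0.58562092 0.15038213 0.20879617] [-1.23762854  0.37499279  2.46101077] [ 0.21823075  0.59327804 -0.02342005]
stem n 201 b=k h+c [-0.0323  0.0058] a [ 0.0068 -0.0037] b res 0.004715902291890715
foot n 966 a [-0.0491 -0.0112  0.0448] b [-0.0427  0.0235  0.0663] h [-0.162  -0.1388 -0.1117]
```

View pics/o.png

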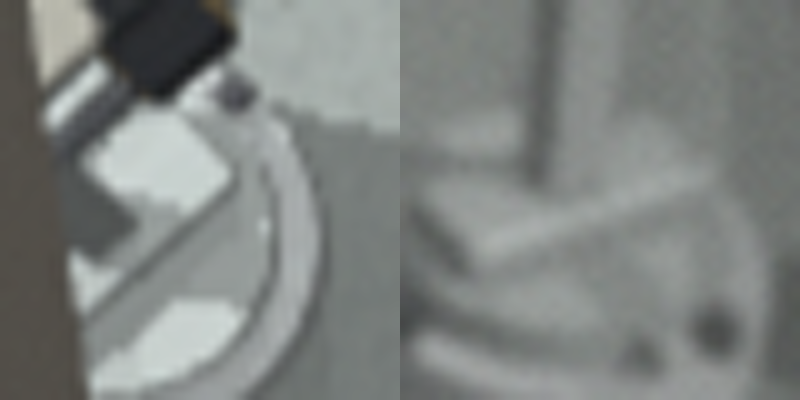

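```bash
python3 - <<'E'
from h import *
np.set_printoptions(precision=4,suppress=True)
c=cam('top')
im=cv2.cvtColor(c['color'],cv2.COLOR_RGB2BGR)
cv2.imwrite('pics/p.png',cv2.resize(im[145:175,185:215],None,fx=20,fy=20,interpolation=cv2.INTER_NEAREST))
j=np.array([np.cos(2.287),np.sin(2.287),0]);f=np.array([j[1],-j[0],0]);r=np.array([.5908,.1545,0])
for a,b in [(-.042,-.017),(-.042,.017),(0,-.017)]:
  for z in(.095,.084): print(a,b,z,(proj(c,r+a*j+b*f+[0,0,z])-[185,145]+.5)*20)
E
```

```text
-0.042 -0.017 0.095 [472.1156 229.2154]
-0.042 -0.017 0.084 [483.6187 242.484 ]
-0.042 0.017 0.095 [321.1778  65.3607]
-0.042 0.017 0.084 [334.1557  80.2283]
0 -0.017 0.095 [263.2327 418.1986]
0 -0.017 0.084 [276.8533 429.6006]
```

View pics/p.png

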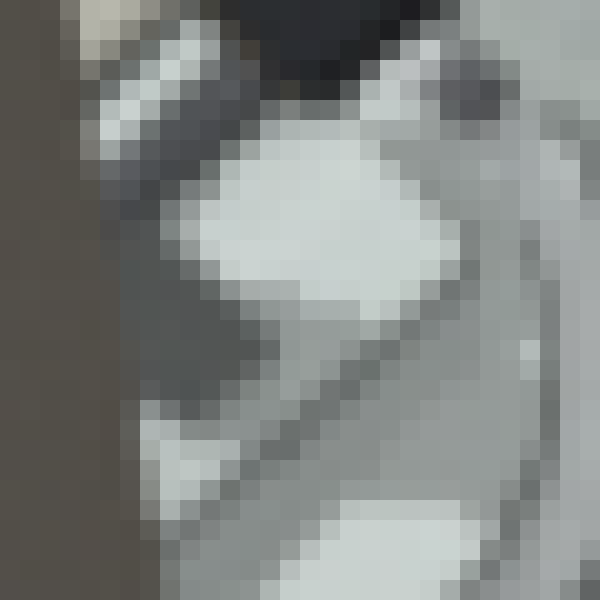

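>>> play_rows([
  [[1,0.002,0,0,0],[1,0.002,0,-0.002,0],[1,0.002,0,-0.004,0],[1,0.002,0,-0.004,0]],
])

```text
t: 10.45
tool_pos: [0.5886, 0.1522, 0.2083]
orientation: [-1.102, 2.935, 0.002]
force: [-6.8, 6.1, 21.1]
opening: 0.07
```

```bash
python3 - <<'E'
from h import *
s=sensors.read_state();print(s['tool_pos'],s['force'],s['wrist_torque'])
tilt()
E
```

```text
[0.58864571 0.15222952 0.20825235] [-6.8365709   6.09551599 21.11285317] [ 1.35639535  1.81565982 -0.00457361]
stem n 198 b=k h+c [-0.0112  0.0053] a [ 0.0052 -0.0036] b res 0.0046722087306943685
foot n 971 a [-0.0491 -0.0111  0.0456] b [-0.046   0.0207  0.0626] h [-0.1621 -0.1384 -0.113 ]
```

```bash
python3 - <<'E'
from h import *
np.set_printoptions(precision=4,suppress=True)
acc=0
for i in range(1):
    c=cam('top'); acc=acc+c['color'].astype(float)
im=cv2.cvtColor(c['color'],cv2.COLOR_RGB2BGR)
d=cam('scene'); im2=cv2.cvtColor(d['color'],cv2.COLOR_RGB2BGR)
A=cv2.resize(im[145:175,185:215],(600,600),interpolation=cv2.INTER_NEAREST)[:,:400]
B=cv2.resize(im2[215:245,308:338],(600,600),interpolation=cv2.INTER_NEAREST)[:,:]
B=cv2.resize(im2[215:245,308:340],(400*32//20,600),interpolation=cv2.INTER_CUBIC)
cv2.imwrite('pics/q.png',A if 0 else cv2.resize(im[145:175,185:215],(600,600),interpolation=cv2.INTER_NEAREST))
cv2.imwrite('pics/q2.png',B)
E
```

```text
(no output)
```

View pics/q.png

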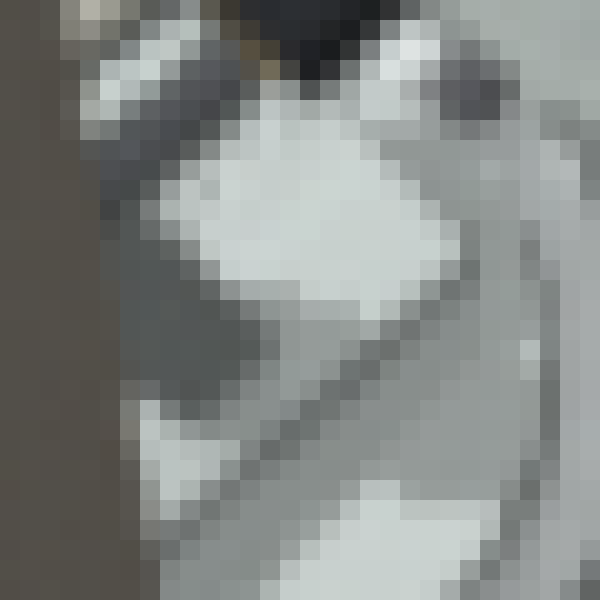

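View pics/q2.png

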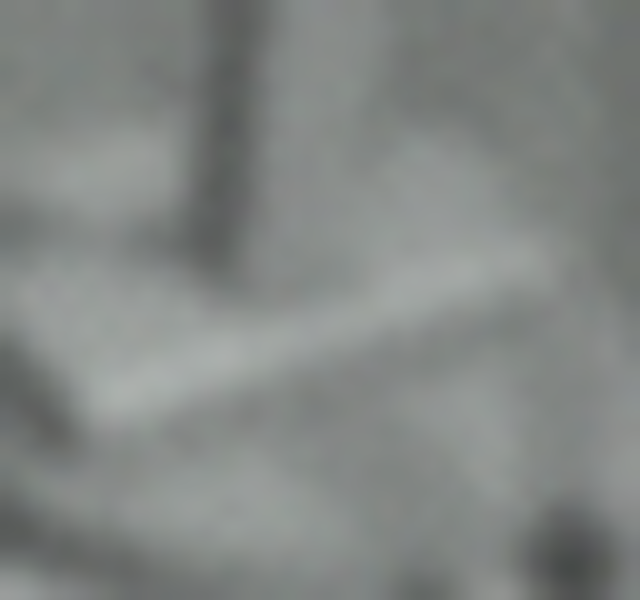

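>>> play_rows([
  [[1,0,0,0.005,0],[1,0.003,0.003,0.009,0],[1,0.003,0.003,0.009,0],[1,0.003,0.003,0.009,0]],
])

```text
t: 11.0
tool_pos: [0.59, 0.1529, 0.2116]
orientation: [1.102, -2.94, -0.0]
force: [0.0, -0.3, -4.6]
opening: 0.0697
```

```bash
python3 - <<'E'
from h import *
np.set_printoptions(precision=4,suppress=True)
s=sensors.read_state();print(s['tool_pos'],s['force'])
c=cam('top');im=cv2.cvtColor(c['color'],cv2.COLOR_RGB2BGR)
tilt()
B=cv2.resize(im[145:175,185:215],(600,600),interpolation=cv2.INTER_NEAREST)
j=np.array([np.cos(2.287),np.sin(2.287),0]);f=np.array([j[1],-j[0],0]);r=np.array([.5908,.1545,0])
zt=s['tool_pos'][2]-.131+.014+.003
P=[tuple(int(round(v)) for v in (proj(c,r+a*j+b*f+[0,0,zt])-[185,145]+.5)*20) for a,b in[(.03,-.017),(-.042,-.017),(-.042,.017)]]
for p,q in zip(P,P[1:]): cv2.line(B,p,q,(0,0,255),1)
cv2.imwrite('pics/r.png',B)
E
```

```text
[0.59   0.1529 0.2116] [ 0.0164 -0.2865 -4.6484]
stem n 199 b=k h+c [0.0079 0.0066] a [-0.0101 -0.0047] b res 0.004666558679667721
foot n 964 a [-0.049  -0.0107  0.0448] b [-0.0472  0.0188  0.061 ] h [-0.1626 -0.1415 -0.1134]
```

View pics/r.png

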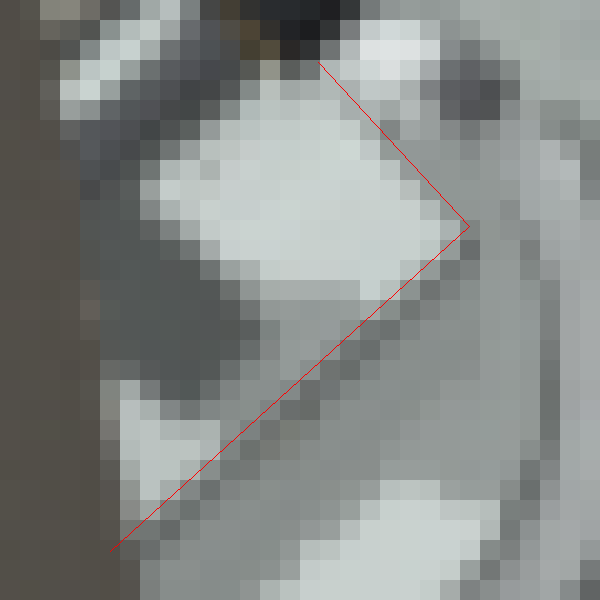

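The overlay now matches the foot's front edge, and its end is within about 1 mm. Pressing down again.

>>> play_rows([
  [[1,0,0,-0.003,0],[1,0,0,-0.006,0],[1,0,0,-0.008,0],[1,0,0,-0.008,0]],
])

```text
t: 11.5
tool_pos: [0.591, 0.1538, 0.2082]
orientation: [-1.102, 2.938, 0.0]
force: [-7.0, 1.7, 15.5]
opening: 0.0697
```

```bash
python3 - <<'E'
from h import *
np.set_printoptions(precision=4,suppress=True)
c=cam('top');im=cv2.imread('pics/t0.png')
# rectify at z=0.07: map pixel (i,j) -> world
S=5000; cx,cy=.5908,.1545
u,v=np.meshgrid(np.arange(600),np.arange(600))
# image right=-y, down=-x
X=cx-(v-300)/S; Y=cy-(u-300)/S
q=(np.stack([X,Y,np.full_like(X,.07)],-1)@c['R'].T+c['t'])@c['K'].T
B=cv2.remap(im,(q[...,0]/q[...,2]).astype(np.float32),(q[...,1]/q[...,2]).astype(np.float32),cv2.INTER_CUBIC)
cv2.imwrite('pics/rect0.png',B)
for R,co in((.05,(0,0,255)),(.015,(0,255,0))): cv2.circle(B,(300,300),int(R*S),co,1)
t=np.radians(-48.7)
for s in(-1,1): cv2.circle(B,(int(300-s*.031*S*np.sin(t)),int(300-s*.031*S*np.cos(t))),30,(255,0,0),1)
cv2.imwrite('pics/rect.png',B)
E
```

```text
(no output)
```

View pics/rect.png

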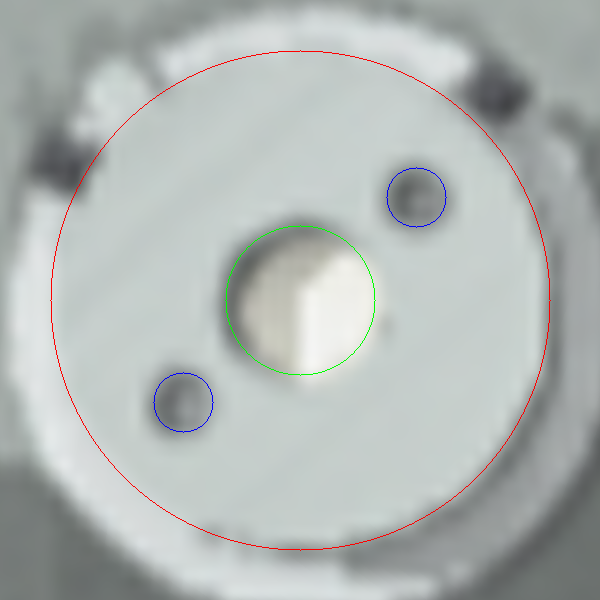

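```bash
cat >> h.py <<'E'
def rectify(c,z,cx=.5908,cy=.1545,S=5000):
    im=cv2.cvtColor(c['color'],cv2.COLOR_RGB2BGR)
    u,v=np.meshgrid(np.arange(600),np.arange(600)); X=cx-(v-300)/S; Y=cy-(u-300)/S
    q=(np.stack([X,Y,np.full_like(X,z)],-1)@c['R'].T+c['t'])@c['K'].T
    return cv2.remap(im,(q[...,0]/q[...,2]).astype(np.float32),(q[...,1]/q[...,2]).astype(np.float32),cv2.INTER_CUBIC)
def box(B,yaw,hx,hy,S=5000,col=(0,0,255)):
    j=np.array([np.cos(yaw),np.sin(yaw)]);f=np.array([j[1],-j[0]])
    P=[a*hy*j+b*hx*f for a,b in((1,1),(1,-1),(-1,-1),(-1,1))]
    cv2.polylines(B,[np.array([[300-p[1]*S,300-p[0]*S] for p in P],int)],True,col,1)
E
python3 - <<'E'
from h import *
B=rectify(cam('top'),.095);box(B,2.292,.017,.042)
C=rectify(cam('scene'),.095);box(C,2.292,.017,.042)
D=rectify(cam('scene'),.07)
for s in(-1,1): cv2.circle(D,(int(300-s*.031*5000*np.sin(2.292)),int(300-s*.031*5000*np.cos(2.292))),30,(255,0,0),1)
cv2.circle(D,(300,300),250,(0,0,255),1)
cv2.imwrite('pics/u.png',np.hstack([x[100:500,100:500] for x in(B,C)]));cv2.imwrite('pics/u2.png',D)
E
```

```text
(no output)
```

View pics/u.png

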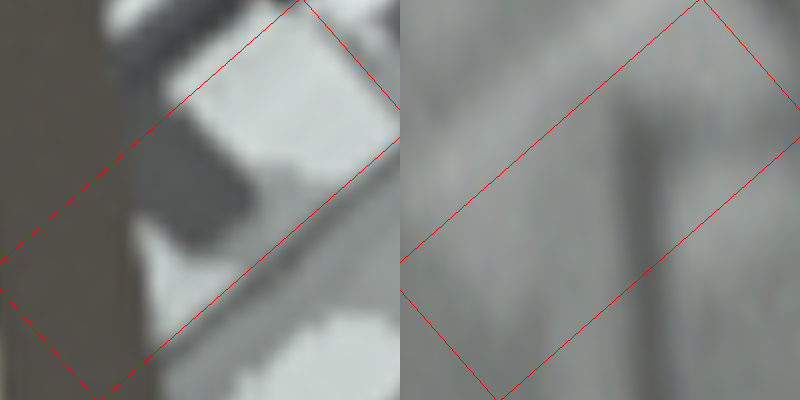

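View pics/u2.png

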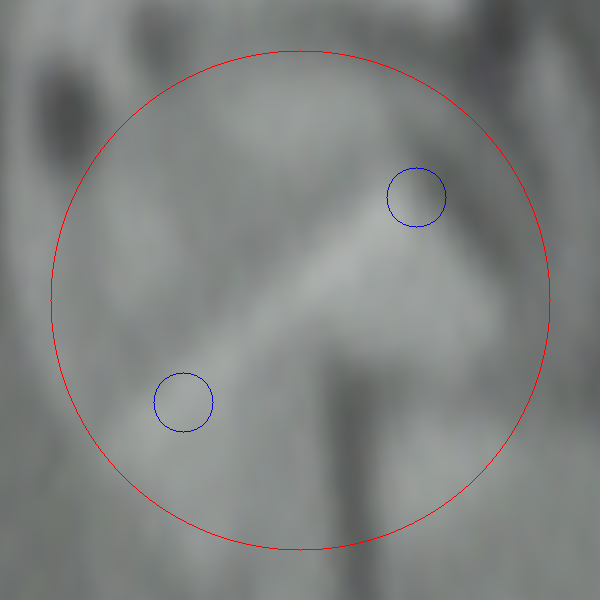

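```bash
python3 - <<'E'
from h import *
B=rectify(cam('top'),.095);cv2.imwrite('pics/v0.png',B);
box(B,2.292,.017,.042)
cv2.imwrite('pics/v.png',cv2.resize(B[50:350,250:550],None,fx=2,fy=2))
E
```

```text
(no output)
```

View pics/v.png

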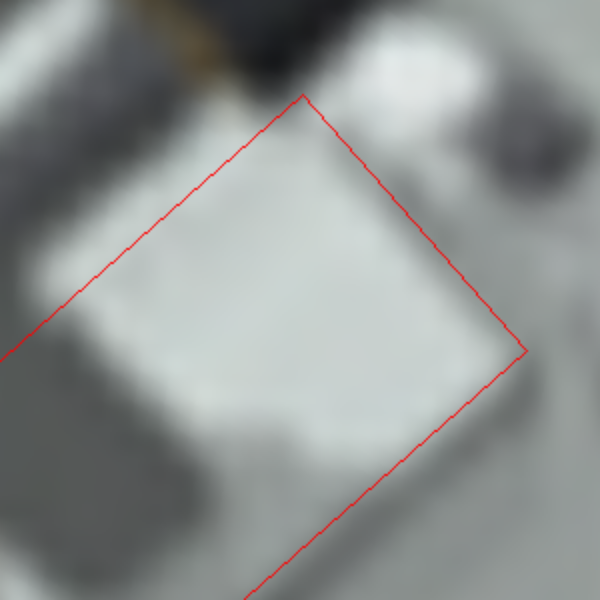

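>>> play_rows([
  [[1,0,0,0.005,0],[1,0,-0.0025,0.006,0],[1,0,-0.0025,0.003,0],[1,0,-0.0025,0,0],[1,0,-0.0025,0,0]],
])

```text
t: 12.25
tool_pos: [0.5912, 0.1511, 0.2081]
orientation: [-1.101, 2.938, -0.0]
force: [-7.4, 0.2, 18.2]
opening: 0.0699
```

```bash
python3 - <<'E'
from h import *
B=rectify(cam('top'),.095);box(B,2.292,.017,.042)
c=cam('scene');im=cv2.cvtColor(c['color'],cv2.COLOR_RGB2BGR)
f0=cv2.imread('pics/s0.png')
cv2.imwrite('pics/w.png',cv2.resize(B[50:350,250:550],None,fx=2,fy=2))
x=np.hstack([cv2.resize(i[205:265,295:345],(400,480),interpolation=cv2.INTER_CUBIC) for i in(f0,im)])
cv2.imwrite('pics/w2.png',x); tilt(c)
E
```

```text
stem n 198 b=k h+c [0.0067 0.0058] a [-0.0027 -0.0044] b res 0.0046859479049348686
foot n 971 a [-0.0486 -0.0106  0.0444] b [-0.0451  0.0194  0.0617] h [-0.1629 -0.1383 -0.1142]
```

View pics/w.png

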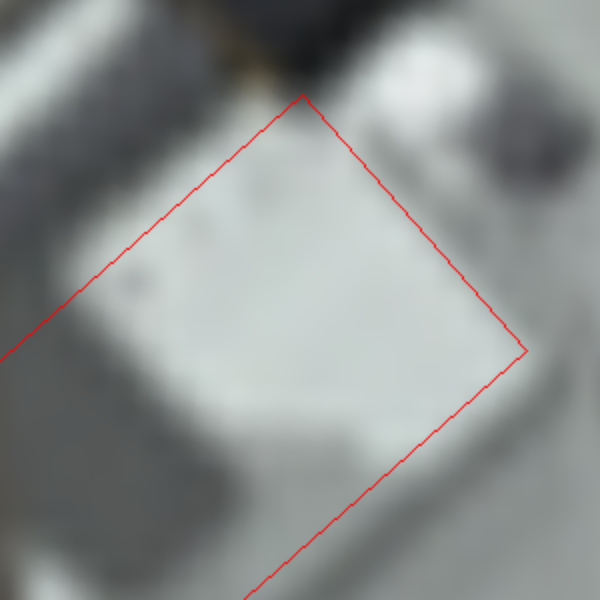

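View pics/w2.png

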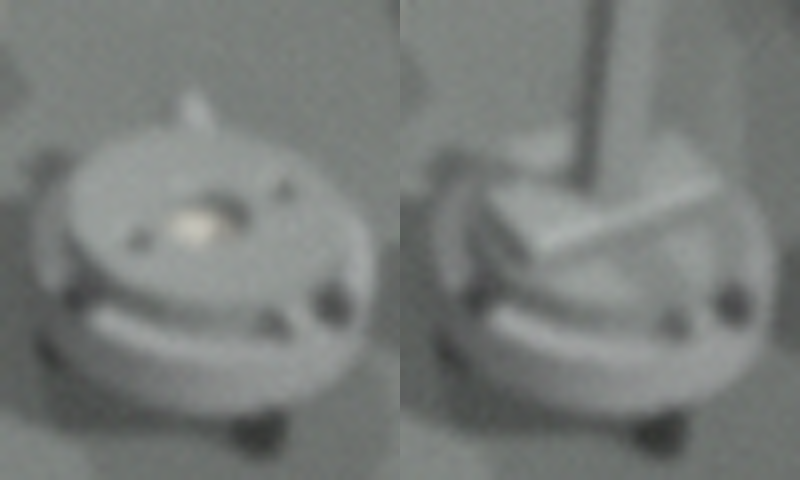

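```bash
python3 - <<'E'
from h import *
c=cam('scene');im=cv2.cvtColor(c['color'],cv2.COLOR_RGB2BGR)
j=np.array([np.cos(2.292),np.sin(2.292),0]);f=np.array([j[1],-j[0],0]);r=np.array([.5908,.1545,0])
B=cv2.resize(im[205:255,295:345],(600,600),interpolation=cv2.INTER_CUBIC)
C=B.copy()
for I,z in((B,.07),(C,.081)):
  for zz,co in((z,(0,0,255)),(z+.014,(0,255,255))):
    P=[(proj(c,r+a*j+b*f+[0,0,zz])-[295,205]+.5+np.array([.4,-.9]))*12 for a,b in((-.042,-.017),(-.042,.017),(.042,.017),(.042,-.017))]
    cv2.polylines(I,[np.array(P).astype(int)],True,co,1)
cv2.imwrite('pics/x.png',cv2.resize(np.hstack([B,C])[50:450],None,fx=.66,fy=.66))
E
```

```text
(no output)
```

View pics/x.png

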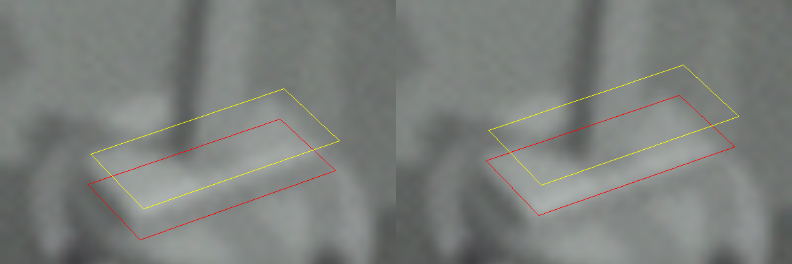

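```bash
python3 - <<'E'
from h import *
np.set_printoptions(precision=4,suppress=True)
c=cam('top');W=cloud(c)
r=np.array([.5908,.1545,0]);j=np.array([np.cos(2.292),np.sin(2.292),0]);f=np.array([j[1],-j[0],0])
a=(W-r)@j;b=(W-r)@f;z=W[...,2]
m=(a>-.038)&(a<-.015)&(abs(b)<.013)&(z<.12)&(z>.05);print('foot top z',np.median(z[m]),m.sum(), z[m].std())
A=np.c_[a[m],b[m],np.ones(m.sum())];print('plane',np.linalg.lstsq(A,z[m],rcond=None)[0])
m=(b<-.025)&(np.hypot(a,b)<.046)&(z>.05)&(z<.09);print('ring z',np.median(z[m]),m.sum())
m=(a>-.044)&(a<-.036)&(abs(b)<.01);print(z[m])
E
```

```text
foot top z 0.08549109286763767 66 0.0020005071511718297
plane [-0.0038 -0.0172  0.0854]
ring z 0.07102174787651196 120
[0.6073 0.608  0.6072 0.6073 0.609  0.6089 0.6098 0.6111 0.6106 0.6114
 0.6131 0.6101 0.6112 0.6112 0.6119 0.6139 0.6137 0.6131 0.613  0.6114
 0.6134 0.6125 0.6123 0.6165 0.6133 0.6155 0.6154 0.6155 0.6156 0.6146
 0.6166 0.6154 0.6165 0.6158 0.613  0.6153 0.6151 0.6138 0.6151 0.6172
 0.6154 0.6155 0.6176 0.617  0.3225 0.321  0.3208 0.2559 0.2177 0.2079
 0.0861 0.0829 0.0846 0.0878 0.0852 0.0859 0.0842 0.0841 0.0842 0.0814
 0.0856 0.0857 0.0862 0.0832 0.0859 0.0895 0.0859 0.0849 0.0827]
```

Depth shows the foot's top 14.5 mm above the ring face, so the spanner is already fully seated: it had slipped about 8 mm in the grip. I'll relax the load and let go.

>>> play_rows([
  [[1,-0.001,0,0.002,0],[1,-0.001,0,0.004,0],[1,-0.001,0,0.004,0]],
])

```text
t: 12.75
tool_pos: [0.5891, 0.1505, 0.2083]
orientation: [1.102, -2.941, -0.0]
force: [-0.4, 0.6, 0.3]
opening: 0.0698
```

>>> play_rows([
  [[1,0,0,0,0],[-1,0,0,0,0],[-1,0,0,0,0],[-1,0,0,0,0],[-1,0,0,0,0],[-1,0,0,0,0],[-1,0,0,0,0],[-1,0,0,0,0]],
], force=10)

```text
t: 13.55
tool_pos: [0.5892, 0.1506, 0.2086]
orientation: [-1.103, 2.942, 0.0]
force: [-0.0, 0.0, 0.1]
opening: 0.0927
```

```bash
cat >> h.py <<'E'
def check(yaw):
    np.set_printoptions(precision=4,suppress=True)
    s=sensors.read_state();print('t',s['t'],s['tool_pos'],s['force'],s['opening'],s['q'][5])
    c=cam('top');W=cloud(c)
    r=np.array([.5908,.1545,0]);j=np.array([np.cos(yaw),np.sin(yaw),0]);f=np.array([j[1],-j[0],0])
    a=(W-r)@j;b=(W-r)@f;z=W[...,2]
    m=(abs(a)>.015)&(abs(a)<.038)&(abs(b)<.013)&(z<.12)&(z>.05);print('foot top z',np.median(z[m]),m.sum())
    if m.sum()>20: print('plane',np.linalg.lstsq(np.c_[a[m],b[m],np.ones(m.sum())],z[m],rcond=None)[0])
    m=(abs(b)>.025)&(np.hypot(a,b)<.046)&(z>.05)&(z<.09);print('ring z',np.median(z[m]),m.sum())
    m=(np.hypot(a,b)<.05)&(z>.16)&(z<.24);print('bar pts',m.sum(), W[m].mean(0) if m.sum() else '')
    d=tilt(); return c,d
E
python3 - <<'E'
from h import *
c,d=check(2.292)
B=rectify(c,.085);box(B,2.292,.017,.042);cv2.imwrite('pics/y.png',B)
look('scene',280,360,140,270,5,'y2.png')
E
```

```text
t 13.55 [0.5892 0.1506 0.2086] [-0.0246  0.0039  0.1147] 0.09270056029323881 -2.1220350635351366
foot top z 0.08458900267639521 67
plane [-0.0017  0.0241  0.0848]
ring z 0.07137044988403013 117
bar pts 53 [0.5986 0.1352 0.2014]
stem n 200 b=k h+c [0.0019 0.0055] a [ 0.0021 -0.004 ] b res 0.004737047213910202
foot n 979 a [-0.0494 -0.011   0.0459] b [-0.0439  0.021   0.063 ] h [-0.163  -0.1386 -0.113 ]
```

View pics/y.png

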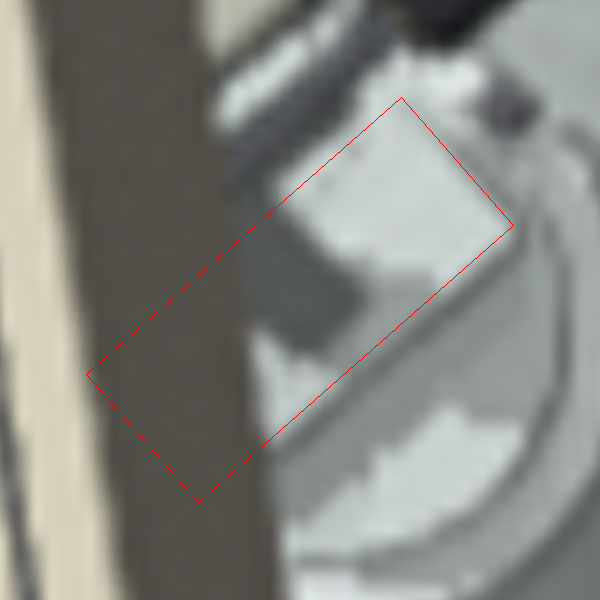

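View pics/y2.png

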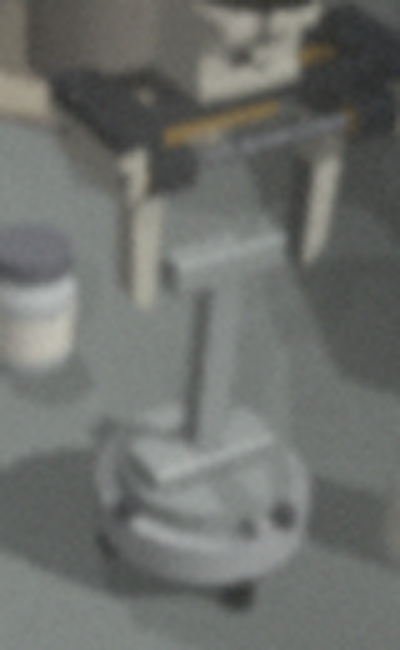

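It is standing free, upright and seated. Holding 0.4 s while lowering slightly, then regripping the crossbar.

>>> play_rows([
  [[-1,0,0,0,0],[-1,0.001,0.002,0,0],[-1,0.001,0.002,-0.004,0],[-1,0.001,0.002,-0.006,0],[-1,0.001,0.002,-0.006,0]],
])

```text
t: 14.2
tool_pos: [0.5899, 0.1526, 0.2018]
orientation: [1.102, -2.941, -0.0]
force: [-0.5, -0.1, -0.2]
opening: 0.093
```

>>> play_rows([
  [[1,0,0,0,0],[1,0,0,0,0],[1,0,0,0,0],[1,0,0,0,0],[1,0,0,0,0],[1,0,0,0,0]],
], force=30)

```text
t: 14.8
tool_pos: [0.5904, 0.1526, 0.2028]
orientation: [-1.102, 2.941, -0.0]
force: [1.1, -0.8, -0.4]
opening: 0.0699
```

>>> play_rows([
  [[1,0,0,0,-0.05],[1,0,0,0,-0.12],[1,0,0,0,-0.2],[1,0,0,0,-0.28],[1,0,0,0,-0.36],[1,0,0,0,-0.44],[1,0,0,0,-0.5],[1,0,0,0,-0.5]],
])

```text
t: 15.6
tool_pos: [0.5907, 0.1526, 0.2029]
orientation: [-0.339, 3.122, 0.0]
force: [1.8, 0.0, -0.8]
opening: 0.0699
```

```bash
python3 - <<'E'
from h import *
s=sensors.read_state();print(s['force'],s['wrist_torque'])
c,d=check(2.292-.5)
B=rectify(c,.085);box(B,2.292-.5,.017,.042);cv2.imwrite('pics/z.png',B)
E
```

```text
[ 1.80363731  0.00905709 -0.83188201] [ 0.20785136 -0.56021953 -0.04429801]
t 15.6 [0.5907 0.1526 0.2029] [ 1.8036  0.0091 -0.8319] 0.06994803693650674 -1.6181410596455688
foot top z 0.08555577359334715 48
plane [ 0.0691 -0.0343  0.0871]
ring z 0.07085604818293009 96
bar pts 15 [0.5883 0.1394 0.1968]
stem n 174 b=k h+c [-0.0017  0.0058] a [ 0.0014 -0.0014] b res 0.002812676125198293
foot n 1017 a [-0.0494 -0.0036  0.0472] b [-0.0403  0.0281  0.0609] h [-0.1622 -0.1335 -0.1142]
```

View pics/z.png

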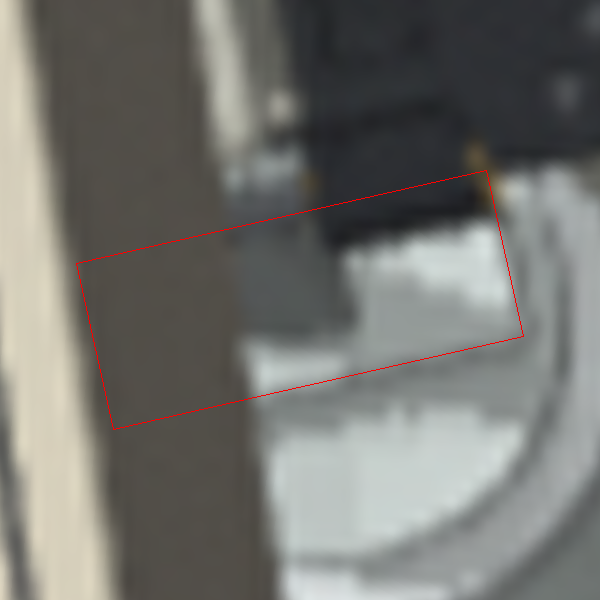

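The foot follows the commanded turn and stays seated. Continuing.

>>> play_rows([
  [[1,0,0,0,-0.08],[1,0,0,0,-0.16],[1,0,0,0,-0.24],[1,0,0,0,-0.32],[1,0,0,0,-0.4],[1,0,0,0,-0.48],[1,0,0,0,-0.55]],
])

```text
t: 16.4
tool_pos: [0.5905, 0.1523, 0.2029]
orientation: [0.522, 3.097, -0.001]
force: [1.7, -2.2, 0.6]
opening: 0.0698
```

>>> play_rows([
  [[1,0,0,0,-0.05],[1,0,0,0,-0.1],[1,0,0,0,-0.15]],
])

```text
t: 16.7
tool_pos: [0.5905, 0.1522, 0.2029]
orientation: [0.751, 3.05, -0.001]
force: [2.3, -2.1, 1.3]
opening: 0.0696
```

```bash
python3 - <<'E'
from h import *
s=sensors.read_state();print(s['force'],s['wrist_torque'],s['orientation'])
c,d=check(2.292-1.2)
B=rectify(c,.085);box(B,2.292-1.2,.017,.042);cv2.imwrite('pics/z2.png',B)
look('scene',270,370,160,280,6,'z3.png')
E
```

```text
[ 2.25782412 -2.054939    1.33627739] [-0.47956504 -0.50701102  0.25589767] [ 7.51114157e-01  3.04973136e+00 -9.98710597e-04]
t 16.7 [0.5905 0.1522 0.2029] [ 2.2578 -2.0549  1.3363] 0.06956759493965453 -0.9190427603967528
foot top z nan 0
ring z 0.0715384833729027 39
bar pts 0 
stem n 195 b=k h+c [0.0005 0.0044] a [0.017  0.0039] b res 0.004236154162827376
foot n 999 a [-0.0451  0.011   0.0491] b [-0.0439  0.0232  0.0617] h [-0.1626 -0.1333 -0.1144]
  return _methods._mean(a, axis=axis, dtype=dtype,
  ret = ret.dtype.type(ret / rcount)
```

View pics/z2.png

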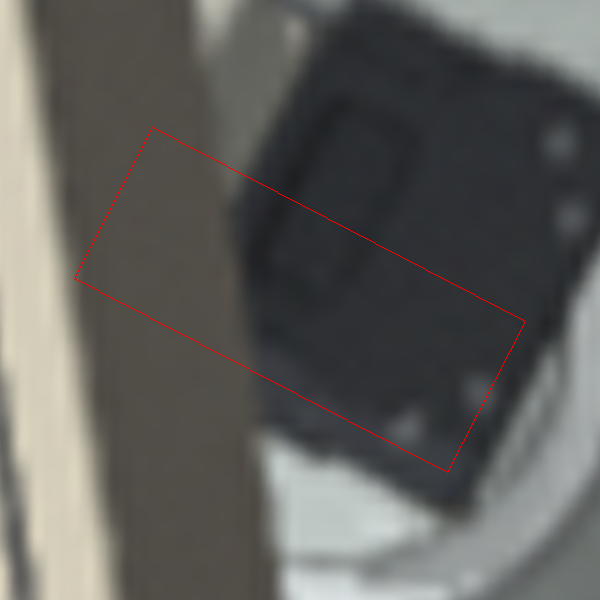

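View pics/z3.png

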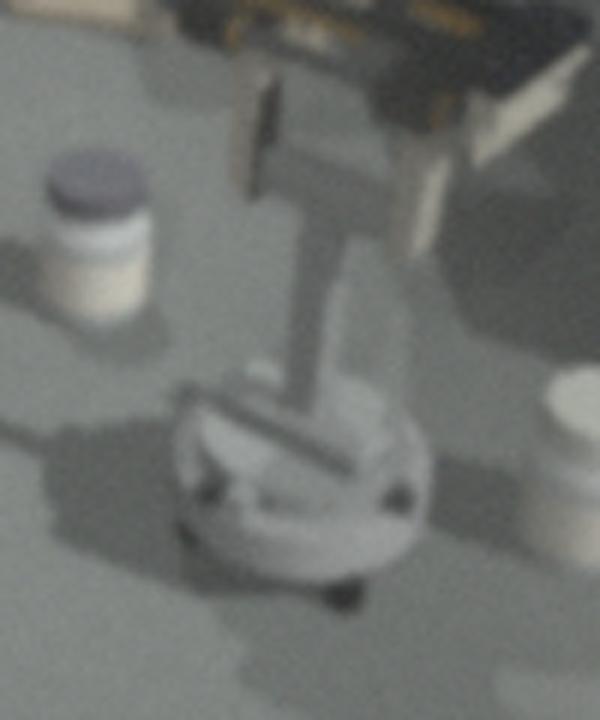

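>>> play_rows([
  [[1,0,0,0,-0.04],[1,0,0,0,-0.08],[1,0,0,0,-0.12]],
], force=45)

```text
t: 17.15
tool_pos: [0.5905, 0.1523, 0.203]
orientation: [0.928, 3.0, -0.001]
force: [2.1, -5.3, 1.1]
opening: 0.0696
```

```bash
python3 - <<'E'
from h import *
s=sensors.read_state();print(s['force'],s['wrist_torque'],s['orientation'],2*np.arctan2(s['orientation'][1],s['orientation'][0])-np.pi/2)
E
```

```text
[ 2.09602072 -5.26784671  1.14928234] [-0.73327988 -0.76527023  2.33892606] [ 9.27554518e-01  3.00033673e+00 -1.17844124e-03] 0.9711360577385291
```

Wrist torque jumped from 0.26 to 2.3 N m, so the ring is at its stop. I'll unload by half the play, then let go and retreat upward.

>>> play_rows([
  [[1,0,0,0,0.03],[1,0,0,0,0.06],[1,0,0,0,0.06],[1,0,0,0,0.06]],
])

```text
t: 17.55
tool_pos: [0.5905, 0.1527, 0.203]
orientation: [0.841, 3.026, 0.001]
force: [2.2, -1.7, 2.2]
opening: 0.0696
```

>>> play_rows([
  [[1,0,0,0,0],[-1,0,0,0,0],[-1,0,0,0,0],[-1,0,0,0,0],[-1,0,0,0,0],[-1,0,0,0,0],[-1,0,0,0,0]],
], force=10)

```text
t: 18.25
tool_pos: [0.5902, 0.1526, 0.2026]
orientation: [-0.842, -3.026, 0.0]
force: [0.4, -0.0, 0.4]
opening: 0.0932
```

```bash
python3 - <<'E'
from h import *
c,d=check(.99)
look('scene',270,370,160,280,6,'aa.png')
E
```

```text
t 18.25 [0.5902 0.1526 0.2026] [ 0.3595 -0.0265  0.3912] 0.09322016819464932 -0.8590509485560784
foot top z nan 0
ring z 0.07108135289352138 22
bar pts 11 [0.5779 0.1328 0.2172]
stem n 198 b=k h+c [-0.0033  0.0043] a [0.0001 0.0035] b res 0.00442745847039224
foot n 999 a [-0.0452  0.0115  0.0493] b [-0.0437  0.0227  0.0618] h [-0.1619 -0.1331 -0.1123]
  return _methods._mean(a, axis=axis, dtype=dtype,
  ret = ret.dtype.type(ret / rcount)
```

View pics/aa.png

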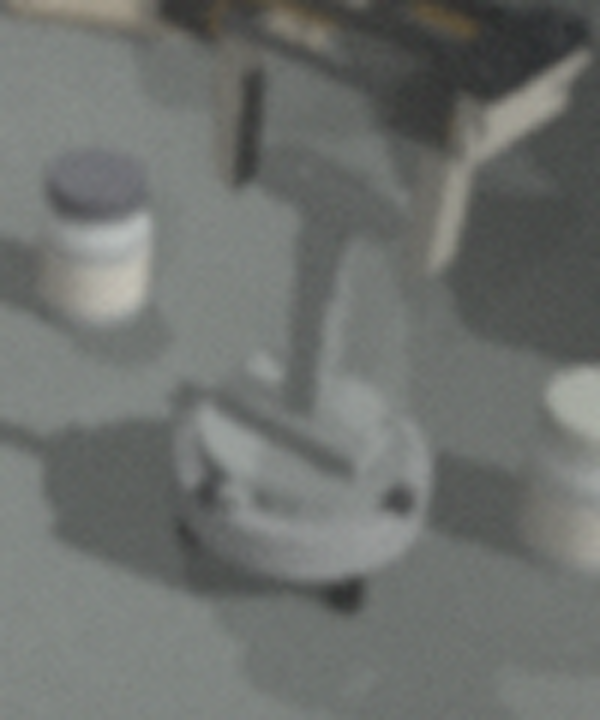

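The fingers are clear on both sides of the bar. Going straight up, then away for a final look.

>>> play_rows([
  [[-1,0,0,0.015,0],[-1,0,0,0.04,0],[-1,0,0,0.07,0],[-1,0,0,0.1,0],[-1,-0.03,0.03,0.11,0],[-1,-0.07,0.07,0.11,0],[-1,-0.1,0.11,0.11,0],[-1,-0.13,0.15,0.11,0]],
])

```text
t: 19.2
tool_pos: [0.4631, 0.2985, 0.3145]
orientation: [0.843, 3.025, 0.002]
force: [1.6, -0.2, -0.2]
opening: 0.0929
```

>>> play_rows([
  [[-1,-0.03,0.04,0,0],[-1,-0.06,0.08,0,0],[-1,-0.09,0.12,0,0],[-1,-0.1,0.15,0,0],[-1,-0.1,0.15,0,0],[-1,-0.1,0.15,0,0]],
])

```text
t: 19.8
tool_pos: [0.3639, 0.4478, 0.3136]
orientation: [0.839, 3.027, 0.001]
force: [0.2, 0.3, -0.0]
opening: 0.0929
```

```bash
python3 - <<'E'
from h import *
Y=.97
c=cam('top','t9.png');W=cloud(c);np.set_printoptions(precision=4,suppress=True)
r=np.array([.5908,.1545,0]);j=np.array([np.cos(Y),np.sin(Y),0]);f=np.array([j[1],-j[0],0])
a=(W-r)@j;b=(W-r)@f;z=W[...,2]
m=(abs(a)>.015)&(abs(a)<.038)&(abs(b)<.013)&(z>.05)&(z<.12);print('foot top',np.median(z[m]),m.sum(),np.linalg.lstsq(np.c_[a[m],b[m],np.ones(m.sum())],z[m],rcond=None)[0])
m=(b<-.025)&(np.hypot(a,b)<.046)&(z>.05)&(z<.09);print('ring',np.median(z[m]))
m=(z>.205)&(z<.23)&(np.hypot(a,b)<.06);P=W[m];print('bar',P.mean(0),m.sum(),cv2.minAreaRect(P[:,:2].astype(np.float32)))
s=sensors.read_state();print(s['t'],s['tool_pos'])
B=rectify(c,.084);box(B,Y,.017,.042);cv2.imwrite('pics/fin.png',B)
D=rectify(c,.07);cv2.circle(D,(300,300),250,(0,0,255),1);cv2.imwrite('pics/fin2.png',D)
look('scene',270,370,140,280,5,'fin3.png')
E
```

```text
foot top 0.08500159022579817 80 [ 0.0093 -0.0033  0.0854]
ring 0.07132536750617938
bar [0.5886 0.1525 0.2173] 187 ((0.5896917581558228, 0.15359467267990112), (0.06950455904006958, 0.018208693712949753), 60.30978775024414)
19.85 [0.3644 0.4472 0.3134]
```

View pics/fin.png

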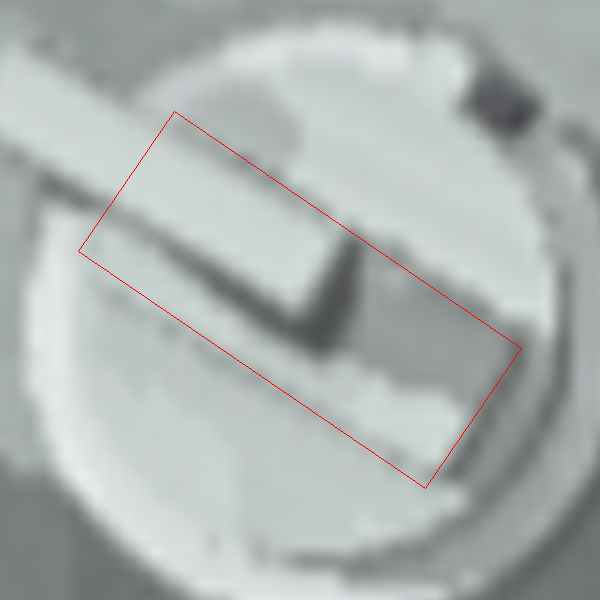

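View pics/t9.png

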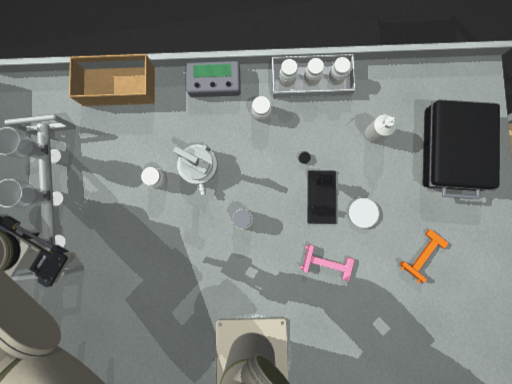

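View pics/fin3.png

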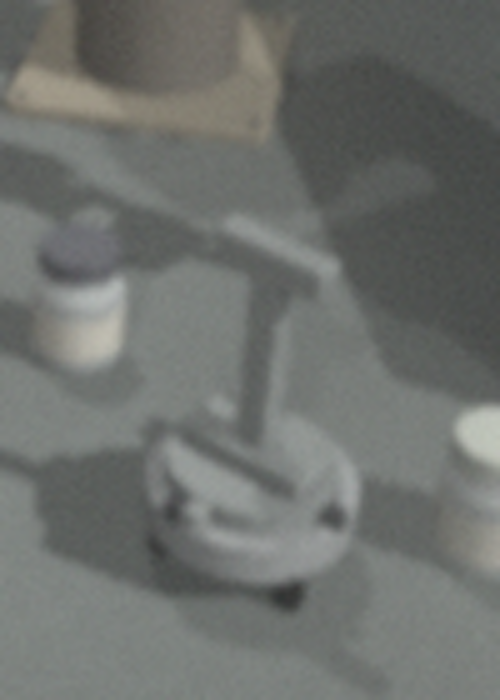

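The ring's tab sits against the right stop block, after about 71° of turn. The spanner is upright and seated, with the foot's top 13.7 mm above the ring face, and the other objects are in place. Handing in.

```bash
python3 -c "
from plant import robot
print(robot.close_job())"
```

```text
the job is handed in; nothing more can be done
None
```

I stood the spanner in the ring and let go of it there. I then took it again by its crossbar, turned the ring clockwise to its stop, let go, and moved the arm clear. The job was handed in at about 20 s of the 58 s allowed. It reports no verdict, so what follows is from my own checks.

**How the spanner was handled:** the tool can only turn about the vertical. I gripped the crossbar by its ends, lifted the spanner straight out, and loosened the grip so it swung upright on its own.

**Last checks:**
- **Ring at its stop:** wrist torque jumped from 0.26 to 2.3 N m at the end of the turn. The tab moved about 71° (1.24 rad) from where it started and rests by the right stop block.
- **Spanner seated:** the foot's top is about 13.7 mm above the ring face, against 14 mm when fully seated, and the tilt is below about 0.01 rad.
- **Centred and lined up:** the crossbar centre is within about 1.5 mm of the ring centre. The pin line is at about 60° and the hole line at about 61°.
- **Other objects:** the jars, dish, cap and wash bottle look unmoved in the top view. I compared the pictures by eye only.

**What disagreed on the way:** the spanner slipped about 8 mm up in the grip during the swing. Because of that I took the seated spanner for one standing on the ring top, and made a few small presses of up to about 25 N. Depth readings then showed it was already seated. The ring did not appear to turn during this.

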